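# Open the desk power box by its touch catch and switch on the light pad

## Task

Switch on the power for the light pad: press the front of the lid of the desk power box down until its catch lets go and the lid springs ajar, push the lid right back past upright with a fingertip so that it stands open by itself, then press the near end of the red switch inside fully down and come away. Use only pushes of the fingertips: do not pinch the lid, and leave the mug, jar, tin and the other things on the desk where they are.

Things in the scene. Friction and masses are not known exactly. Their poses are not given: they have to be found in the camera images.
- power_box: Aluminium desk power box, 150 (x) by 270 mm (y), bolted down; origin: centre of its underside. x points from the front (catch, nearer the robot) to the hinge, y left, z up. Heights over the desk: closed lid's dark wood top 70.5 mm, walls 56, black faceplate inside 40. On it: red switch at x -15, y +75 mm, two round sockets (43 mm high) at y -34 and -92, catch block (54 high) mid front wall.
- lid_press (a point): Where to press the lid: on its top surface, mid front, 25 mm in from the front edge, 119 mm from the hinge axis; moves with the lid. Some 4 N straight down moves it 4 mm to a stop and frees the catch; as the finger goes away the lid springs ajar by itself. A shorter press leaves it latched, and it cannot be pried open.
- lid_edge (a point): Middle of the lid's free front edge, half-way through its 6 mm panel, 144 mm from the hinge axis; moves with the lid. Ajar, it stands about 75 mm higher than closed: room for a fingertip under it from the front, above the box wall. It then moves mostly upward, so a finger that only pushes it level may jam: follow its arc.
- lid_hinge (a point): Middle of the lid's hinge axis, 60 mm above the desk and 70 mm behind the middle of the box. The axis runs along the box's y. The underside of the lid (268 mm wide) lies 2 mm off the axis. In the box a thin white spring pin at box x +40, y +45 mm lifts the lid ajar and then stands up to 80 mm above the desk; keep off it.
- lid (a joint): Opening angle of the lid, rad: 0 closed and latched, -0.035 pressed in, about 0.55 ajar after the catch lets go, 1.57 upright, 1.95 right back at its stop. The spring acts only up to ajar; let go between there and upright the lid falls back to ajar, past upright it stays open. 0.2 kg, swings easily (under 2 N at the edge).
- switch_on_end (a point): Where to press the red paddle switch (52 mm along the box's x, 30 mm wide): on its top surface, 18 mm from its middle towards the front, by the white bar. Off, this near end stands up, about 48 mm above the desk; pressed with 3 to 8 N it goes down some 4 mm and stays down: on.
- switch (a joint): Angle of the switch, rad: 0 off (near end up), 0.24 on (near end fully down). It stays where it is left.
- mug: White mug with blue checks, 82 mm across, 90 mm high, beside the box on the left. Not to be moved. Origin: centre of its underside.
- ink_jar: Round black ink jar, 72 mm across, 80 mm high, beside the box on the right. Not to be moved. Origin: centre of its underside.
- eraser: White eraser in a blue sleeve, 25 x 64 x 13 mm, on the desk in front of the box. Not to be moved. Origin: centre of its underside.
- paint_tin: Flat dark paint tin, 62 x 122 x 24 mm, on the desk in front of the box. Not to be moved. Origin: centre of its underside.
- scissors: Scissors with blue handles, 170 mm long, lying flat on the right. Not to be moved. Origin: at the pivot, underside.
- pencil: Yellow pencil, 180 mm long, lying on the desk on the left. Not to be moved. Origin: middle of its underside.

How it is judged:
By the outcome, as a careful person would: the job done as asked, in the order asked, and still so for the second after the job is handed in, with the robot touching nothing.
It also fails if it takes over 51 s, if anything falls off the work surface, if the arm or the gripper's body presses on something with over 40 N, if the wrist force passes 120 N, or if a joint passes its speed limit or range.

## Robot

A 7-joint arm with a two-finger parallel gripper is mounted at the origin on the work surface. World frame = base frame: x ahead of the robot, y to its left, z up, the work surface at z = 0. Lengths are in m, angles in rad, forces in N, time in s.
With the tool pointing down it reaches from about 0.425 to 0.925 m from the base axis. Payload 6.8 kg.
Tool frame: the origin (TCP) lies midway between the tips of the shut fingers; the grasp point (between the pads) lies 19 mm behind it; z points along the fingers, y is the line along which they close (so a half turn about z gives the same grasp; the last joint's range is limited). The gripper opens to 85 mm and grips with 20 to 120 N. Pads are 22 mm wide; open, the fingers measure 114 mm over their backs; the gripper's body (76 mm by 85 mm) begins 54 mm behind the grasp point. The pads swing forward as they close: fully open they stand 13 mm farther back than shut.
Start: joints at [-1.344, 0.477, 0.022, 1.555, -0.011, 1.109, -0.083], TCP at [0.222, 0.638, 0.231] pointing down, gripper open.
Joint ranges: [-2.96, 2.96], [-0.34, 2.1], [-1.41, 1.46], [0.24, 2.44], [-1.37, 4.51], [0.17, 1.92], [-2.96, 2.96]. Speed limits (rad/s): [2.39, 2.39, 3.14, 3.14, 3.14, 3.14, 3.14].

## Interface

Orientations are given as a unit quaternion [w, x, y, z].
In Python, from station import * gives the robot as it stands.
- The arm moves only by the shell command python3 -m creep 'ROWS' [FORCE]. ROWS is JSON, a list of rows, each a list of 7 numbers: the gripper command: -1 is shut, 1 is fully open, values between are in proportion, then the shift along the world's x, y, z in mm, then the turn, a rotation vector about the world's x, y, z in rad. A call has 1 to 5 rows; each row shifts and turns the commanded pose from where the row before left it; what a row does not reach is not made up. A row lasts 1/8 s, in which the tool goes at most 62.5 mm and 10.7 degrees, less where a joint would pass 70% of its speed; a pose out of reach is approached as far as the arm can. A call is refused whole if a number of a shift passes 62.5 or a number of a turn 0.188, either way. A call with a gripper value outside its range is refused whole. The fingers move at their own pace and stop on an object; FORCE is the grip in N (left out, the last holds). Time passes only in rows, so rows that do not move let the fingers close. It gives the time, the measured TCP pose, the force, the opening and the grip force at its end, in the units of the state.
- get_obs(): the state, without advancing time (a new reading comes with each control period).
- read_camera(name): name is "scene" or "top" or "wrist"; returns (picture, depth): 480x640x3 uint8, red, green, blue; 480x640 float32, m along the optical axis (not along the pixel's ray), 0 where there is no reading.
- camera_params(name): a dict with "intrinsics" (3x3 intrinsics, pixels), "cam_to_world" (4x4, takes a point from camera to world coordinates); the wrist camera has in their place "mount" (4x4, takes a point from camera to tool coordinates, whose origin is the TCP and whose axes are the flange's). Camera axes: x right, y up, looking along -z (the intrinsics and any distortion apply to the point x, -y, -z); pixel columns grow to the right and rows downward; lengths in m; the calibration is good to about 2 mm. A picture is of the moment at which its call begins: read the wrist's pose just before it. camera_params takes no time and is no camera call.
- hand_in(): hands the job in; it is judged then, once.
The state is a dict: "t": time; "q": joint angles; "joint_vel": joint speeds; "joint_torque": joint torques, N m; "eef_pos": TCP position; "tool_rot": TCP orientation; "contact_force": force on the tool from outside, world axes, zero at the start; "torque": the same for the moment, N m; "gripper_width": opening from 0.0 (shut) to 1.0 (fully open); "grasp_force": force on a finger pad.
Only numpy, scipy, OpenCV 4.12 (cv2) and the standard library are available. Lean on these libraries where they do the work, as an engineer would, in place of code of your own. Each camera call takes 0.05 s, during which the arm holds its last target. There are 200 camera calls.

## Working session

There is one attempt and no reset: what is moved stays moved. The work goes in short steps, Python scripts to look and compute and a shell command to move; the robot and the scene stay as the last step left them, time stands still between calls to the robot, and variables do not carry over. Pictures are saved under pics/ and viewed, at most 10 in all, crops included, and the job is handed in when it is done.

```bash
mkdir -p pics; ls; python3 - <<'E'
from station import *
import cv2,numpy as np
o=get_obs();print(o['t'],o['eef_pos'],o['tool_rot'],o['gripper_width'])
for n in("top","scene"):
    p,d=read_camera(n);cv2.imwrite(f'pics/{n}0.png',p[:,:,::-1]);np.save(f'pics/{n}d.npy',d)
    c=camera_params(n);print(n,np.round(c['intrinsics'],1).tolist(),np.round(c['cam_to_world'],4).tolist(),c.keys())
E
```

```text
pics
0.0 [0.22161705 0.6369342  0.23031326] [-7.95361552e-05  1.66601368e-01  9.86023886e-01 -9.34642077e-04] 0.9984631882201582
top [[486.3, 0.0, 324.0], [0.0, 486.3, 223.6], [0.0, 0.0, 1.0]] [[-0.0114, 0.9886, -0.1498, 0.3331], [-0.9998, -0.0141, -0.0169, -0.0067], [-0.0188, 0.1496, 0.9886, 1.5219], [0.0, 0.0, 0.0, 1.0]] dict_keys(['intrinsics', 'cam_to_world'])
scene [[453.1, 0.0, 320.4], [0.0, 453.1, 243.0], [0.0, 0.0, 1.0]] [[-0.6172, -0.5074, 0.6014, 1.205], [0.7868, -0.3925, 0.4763, 0.532], [-0.0056, 0.7671, 0.6415, 0.7744], [0.0, 0.0, 0.0, 1.0]] dict_keys(['intrinsics', 'cam_to_world'])
```

View pics/top0.png

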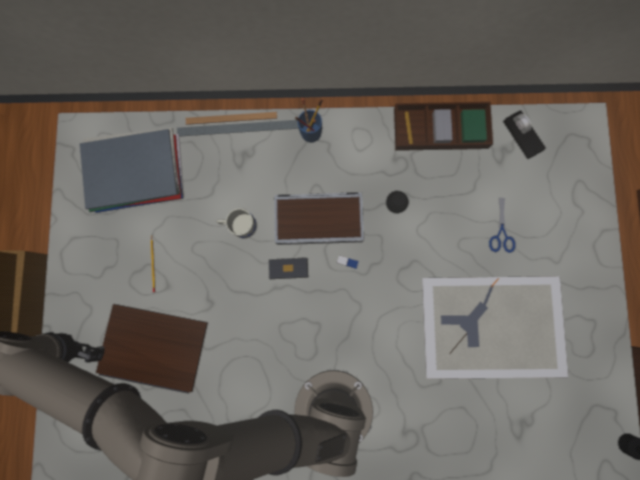

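View pics/scene0.png

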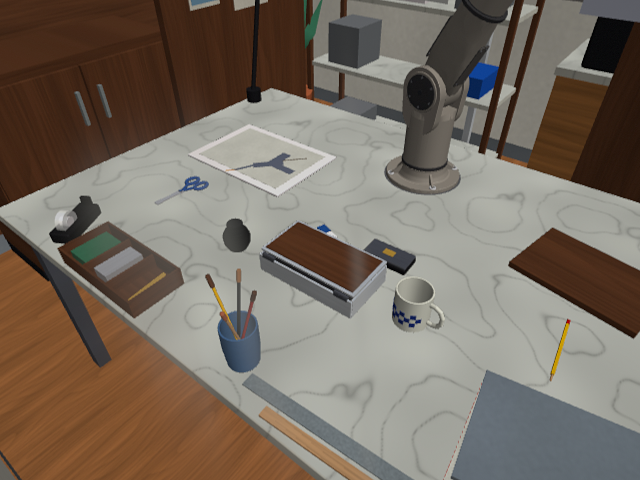

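The top view shows the dark lid at about (319,219), the mug at (241,223), the jar at (397,202), the tin at (288,268) and the eraser at (348,263). The hinge tabs are on the far side, at about row 194.

```bash
cat >h.py <<'E'
from station import *
import cv2,numpy as np
def onplane(n,uv,z,T=None):
    c=camera_params(n);K=c['intrinsics'];T=c['cam_to_world'] if T is None else T
    uv=np.atleast_2d(uv).astype(float);r=np.c_[(uv[:,0]-K[0,2])/K[0,0],-(uv[:,1]-K[1,2])/K[1,1],-np.ones(len(uv))]@T[:3,:3].T
    s=(z-T[2,3])/r[:,2];return T[:3,3]+r*s[:,None]
def st():
    o=get_obs();print(round(o['t'],2),np.round(o['eef_pos'],4),np.round(o['tool_rot'],3),np.round(o['contact_force'],1),round(o['gripper_width'],2))
E
python3 - <<'E'
from h import *
p=cv2.imread('pics/top0.png')
h=p.astype(int);m=((h[:,:,2]-h[:,:,0]>14)).astype(np.uint8)
roi=np.zeros_like(m);roi[185:250,265:372]=1;m*=roi
c=max(cv2.findContours(m,0,1)[0],key=cv2.contourArea).reshape(-1,2)
w=onplane('top',c,.0705)
r=cv2.minAreaRect((w[:,:2]*1000).astype(np.float32));print('lid',r,cv2.boxPoints(r).round(0).tolist())
d=np.load('pics/topd.npy');print('depth lid',d[219,319])
for n,uv,z in(('tin',[[269,260],[308,277]],.024),('eraser',[[338,257],[358,268]],.013),('mug',[[241,223]],.09),('jar',[[397,202]],.08)):
    print(n,onplane('top',uv,z).round(3).tolist())
E
```

```text
lid ((571.8385009765625, 34.640830993652344), (119.01917266845703, 246.66958618164062), 1.0060738325119019) [[510.0, 157.0], [515.0, -90.0], [634.0, -88.0], [629.0, 159.0]]
depth lid 1.4729909
tin [[0.449, 0.19, 0.024], [0.395, 0.07, 0.024]]
eraser [[0.456, -0.023, 0.013], [0.422, -0.085, 0.013]]
mug [[0.556, 0.266, 0.09]]
jar [[0.614, -0.203, 0.08]]
```

```bash
python3 -m creep '[[-1,25,-40,14,0,0,0.07],[-1,35,-40,14,0,0,0.07],[-1,35,-40,14,0,0,0.07],[-1,35,-40,14,0,0,0.07],[-1,35,-40,14,0,0,0.073]]'; python3 -m creep '[[-1,35,-40,0,0,0,0],[-1,35,-40,0,0,0,0],[-1,30,-40,0,0,0,0],[-1,15,-50,0,0,0,0],[-1,0,-50,0,0,0,0]]';python3 -m creep '[[-1,0,-50,0,0,0,0],[-1,0,-50,0,0,0,0],[-1,0,-40,0,0,0,0],[-1,0,-40,0,0,0,0],[-1,0,0,0,0,0,0]]'
```

```text
t: 0.72
eef_pos: [0.3877, 0.4358, 0.3014]
tool_rot: [-0.0, -0.01, 1.0, -0.0]
contact_force: [0.3, 0.4, 0.0]
gripper_width: 0.001
grasp_force: 0.0
t: 1.35
eef_pos: [0.5025, 0.2153, 0.3007]
tool_rot: [-0.0, -0.008, 1.0, -0.0]
contact_force: [-0.2, -0.6, 0.3]
gripper_width: 0.003
grasp_force: 0.0
t: 1.98
eef_pos: [0.5014, 0.0338, 0.3012]
tool_rot: [-0.0, -0.006, 1.0, -0.0]
contact_force: [0.1, 0.7, -0.4]
gripper_width: -0.003
grasp_force: 0.0
```

```bash
cat >>h.py <<'E'
from scipy.spatial.transform import Rotation as R
def wristT():
    o=get_obs();q=o['tool_rot'];T=np.eye(4);T[:3,:3]=R.from_quat([q[1],q[2],q[3],q[0]]).as_matrix();T[:3,3]=o['eef_pos'];return T@camera_params('wrist')['mount']
E
python3 - <<'E'
from h import *
T=wristT();p,d=read_camera('wrist');cv2.imwrite('pics/w1.png',p[:,:,::-1]);np.save('pics/w1T.npy',T);np.save('pics/w1d.npy',d)
print(T.round(3).tolist());st();print(get_obs()['q'])
E
```

```text
[[-0.013, -0.956, -0.294, 0.426], [1.0, -0.012, -0.003, 0.033], [-0.0, -0.294, 0.956, 0.443], [0.0, 0.0, 0.0, 1.0]]
2.02 [0.5015 0.0362 0.3011] [-0.    -0.008  1.     0.   ] [ 0.5  1.2 -0.1] -0.0
[-0.45113794  0.12128799  0.28229385  1.88641165 -0.03723975  1.13933188
  1.43069682]
```

View pics/w1.png

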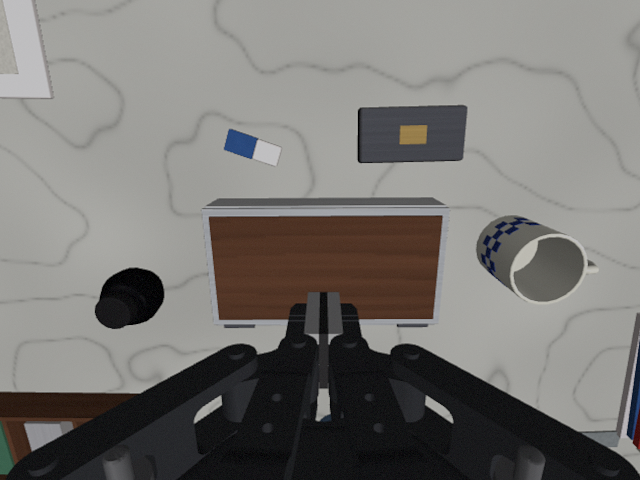

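The wrist view shows the lid frame with front corners at (204,208) and (447,208), and rear corners at (217,325) and (438,326).

```bash
python3 - <<'E'
from h import *
T=np.load('pics/w1T.npy')
print(onplane('wrist',[[204,208],[447,207.5],[217,325],[438,326]],.0695,T).round(4).tolist()) if 'cam_to_world' in camera_params('wrist') or True else 0
E
```

```text
[[0.5026, -0.0929, 0.0695], [0.4988, 0.1664, 0.0695], [0.6431, -0.0896, 0.0695], [0.6412, 0.1722, 0.0695]]
```

```bash
python3 -m creep '[[-1,10,1,-50,0,0,0.0],[-1,15,0,-50,0,0,0.01],[-1,0,0,-50,0,0,0],[-1,0,0,-50,0,0,0],[-1,0,0,-18,0,0,0]]'; python3 -m creep '[[-1,0,0,-8,0,0,0],[-1,0,0,-4,0,0,0],[-1,0,0,-2,0,0,0],[-1,0,0,-1,0,0,0],[-1,0,0,-1,0,0,0]]'
```

```text
t: 2.65
eef_pos: [0.5245, 0.0401, 0.0799]
tool_rot: [-0.003, -0.015, 1.0, -0.0]
contact_force: [0.6, 0.4, 0.5]
gripper_width: 0.003
grasp_force: 0.0
t: 3.28
eef_pos: [0.5271, 0.0392, 0.0679]
tool_rot: [0.0, -0.014, 1.0, 0.0]
contact_force: [-2.1, 2.5, 3.1]
gripper_width: 0.001
grasp_force: 1.7
```

```bash
python3 -m creep '[[-1,0,0,-1.5,0,0,0],[-1,0,0,-1.5,0,0,0],[-1,0,0,0,0,0,0]]'
```

```text
t: 3.65
eef_pos: [0.5272, 0.0391, 0.0662]
tool_rot: [0.0, -0.014, 1.0, 0.001]
contact_force: [-8.1, 2.8, 24.4]
gripper_width: 0.0
grasp_force: 11.9
```

```bash
python3 -m creep '[[-1,0,0,30,0,0,0],[-1,0,0,50,0,0,0],[-1,0,0,50,0,0,0],[-1,-20,0,30,0,0,0],[-1,-40,0,0,0,0,0]]'; python3 -m creep '[[-1,-20,0,0,0,-0.15,0],[-1,-15,0,0,0,-0.15,0],[-1,0,0,0,0,-0.15,0],[-1,0,0,0,0,-0.15,0],[-1,0,0,0,0,-0.15,0]]'; python3 - <<'E'
from h import *
p,d=read_camera('scene');cv2.imwrite('pics/s2.png',p[100:400,150:550,::-1].repeat(2,0).repeat(2,1));st();print(get_obs()['q'].round(2))
E
```

```text
t: 4.28
eef_pos: [0.4691, 0.0382, 0.2268]
tool_rot: [0.003, -0.013, 1.0, 0.0]
contact_force: [-0.9, 0.3, 0.3]
gripper_width: -0.003
grasp_force: 0.0
t: 4.9
eef_pos: [0.4217, 0.0458, 0.2381]
tool_rot: [0.242, -0.019, 0.97, 0.024]
contact_force: [0.0, 0.8, 0.6]
gripper_width: 0.003
grasp_force: 0.0
4.95 [0.4216 0.0432 0.2388] [ 0.242 -0.016  0.97   0.024] [-1.1  2.9 -0. ] -0.0
[-0.07 -0.19 -0.22  2.43  0.11  0.42  1.22]
```

View pics/s2.png

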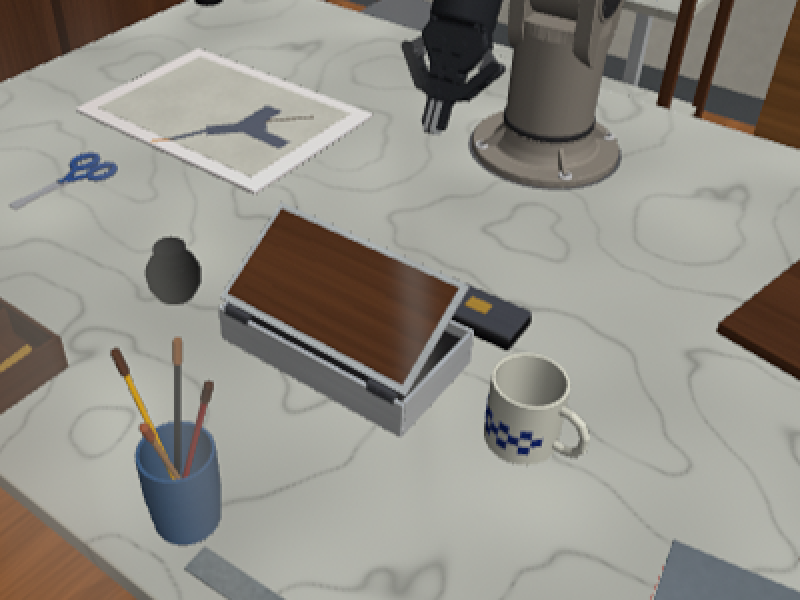

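The lid stands ajar (its front edge runs from (285,208) to (465,287)), and the finger is well clear of it.

```bash
python3 -m creep '[[-1,10,-3,-40,0,0,0],[-1,10,-3,-40,0,0,0],[-1,10,0,-35,0,-0.1,0],[-1,5,0,-5,0,-0.1,0],[-1,0,0,0,0,-0.05,0]]'; python3 - <<'E'
from h import *
st();print(get_obs()['q'].round(2)); o=get_obs();q=o['tool_rot'];print(R.from_quat([q[1],q[2],q[3],q[0]]).as_matrix().round(3))
E
```

```text
t: 5.58
eef_pos: [0.4454, 0.0292, 0.2018]
tool_rot: [0.273, -0.019, 0.962, -0.008]
contact_force: [-0.6, 0.5, 1.0]
gripper_width: -0.002
grasp_force: 0.0
5.58 [0.4454 0.0292 0.2018] [ 0.273 -0.019  0.962 -0.008] [-0.6  0.5  1. ] -0.0
[ 0.96 -0.07 -1.18  2.43  0.3   0.21  1.09]
[[-0.85  -0.033  0.525]
 [-0.041  0.999 -0.005]
 [-0.525 -0.026 -0.851]]
```

```bash
python3 -m creep '[[-1,10,3,0,0,0.1,0],[-1,10,3,0,0,0.1,0],[-1,0,0,0,0,0,0]]'; python3 - <<'E'
from h import *
st();print(get_obs()['q'].round(2))
E
```

```text
t: 5.95
eef_pos: [0.4678, 0.0355, 0.2027]
tool_rot: [0.176, -0.019, 0.984, -0.005]
contact_force: [-0.5, 0.3, 0.3]
gripper_width: -0.004
grasp_force: 0.0
5.95 [0.4678 0.0355 0.2027] [ 0.176 -0.019  0.984 -0.005] [-0.5  0.3  0.3] -0.0
[ 0.91  0.13 -1.21  2.25  0.43  0.54  0.99]
```

```bash
python3 -m creep '[[-1,0,0,-30,0,0,0],[-1,0,0,-30,0,0,0],[-1,0,0,-15,0,0,0],[-1,0,0,-5,0,-0.1,0],[-1,0,0,0,0,-0.1,0]]'; python3 - <<'E'
from h import *
st();print(get_obs()['q'].round(2))
E
```

```text
t: 6.58
eef_pos: [0.454, 0.03, 0.104]
tool_rot: [0.209, -0.032, 0.977, -0.027]
contact_force: [-1.6, 0.0, -3.7]
gripper_width: -0.007
grasp_force: 0.0
6.58 [0.454 0.03  0.104] [ 0.209 -0.032  0.977 -0.027] [-1.6  0.  -3.7] -0.01
[ 0.68  0.37 -1.12  2.42  1.35  0.52  0.09]
```

```bash
python3 -m creep '[[-1,20,2,5,0,0,0],[-1,20,2,5,0,0,0],[-1,20,2,0,0,-0.08,0],[-1,5,0,0,0,-0.08,0],[-1,0,0,0,0,0,0]]'; python3 - <<'E'
from h import *
st();print(get_obs()['q'].round(2))
p,d=read_camera('scene');cv2.imwrite('pics/s3.png',p[100:350,200:500,::-1].repeat(2,0).repeat(2,1))
E
```

```text
t: 7.2
eef_pos: [0.5163, 0.0371, 0.1134]
tool_rot: [0.285, -0.028, 0.958, -0.024]
contact_force: [-12.1, -0.3, 6.5]
gripper_width: 0.001
grasp_force: 6.8
7.2 [0.5163 0.0371 0.1134] [ 0.285 -0.028  0.958 -0.024] [-12.1  -0.3   6.5] 0.0
[ 0.61  0.43 -1.05  2.4   1.72  0.56 -0.24]
```

View pics/s3.png

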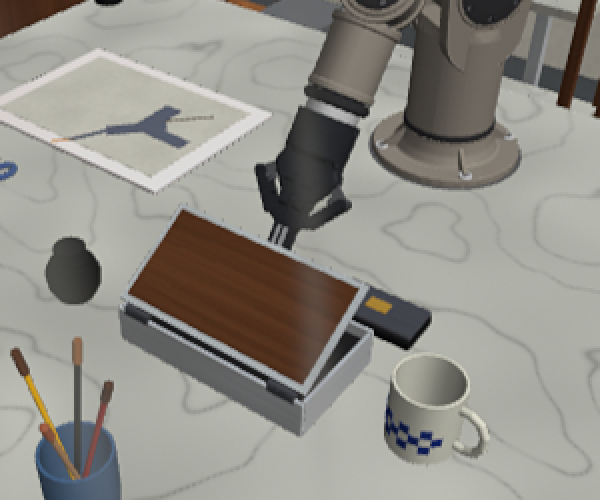

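The finger bears on the front edge of the lid (about (285,245)). I'll now raise it along the arc.

```bash
python3 -m creep '[[-1,-2,0,4,0,0,0],[-1,0,0,8,0,0,0],[-1,3,0,8,0,0,0]]'; python3 -m creep '[[-1,4,0,8,0,0,0],[-1,5,0,8,0,0,0]]'; python3 - <<'E'
from h import *
p,d=read_camera('scene');cv2.imwrite('pics/s4.png',p[100:350,200:500,::-1].repeat(2,0).repeat(2,1))
E
```

```text
t: 7.62
eef_pos: [0.5208, 0.0369, 0.1356]
tool_rot: [0.287, -0.027, 0.957, -0.024]
contact_force: [-1.6, -0.4, -0.1]
gripper_width: -0.002
grasp_force: 0.5
t: 7.88
eef_pos: [0.5304, 0.0369, 0.152]
tool_rot: [0.287, -0.027, 0.957, -0.024]
contact_force: [0.7, -0.6, -0.1]
gripper_width: -0.004
grasp_force: 0.0
```

View pics/s4.png

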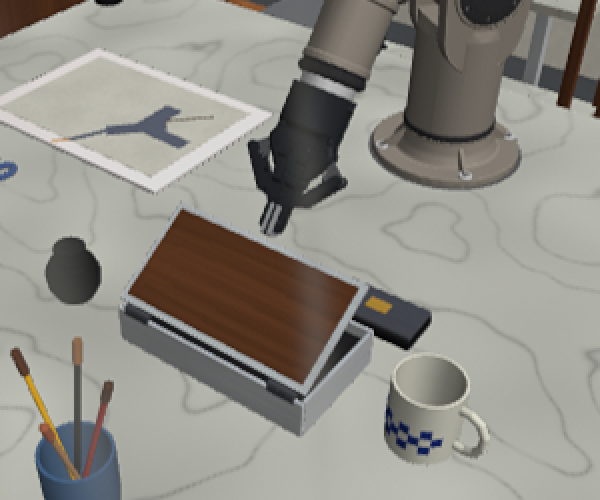

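The finger slipped off above the edge; the tip is at about (270,230). I'll measure the edge from its corners at crop (181,207) and (365,287).

```bash
python3 - <<'E'
from h import *
c=camera_params('scene');K=c['intrinsics'];T=c['cam_to_world']
yaw=.016;ex=np.array([np.cos(yaw),np.sin(yaw)]);H=np.array([.645,.0395]);ey=np.array([-ex[1],ex[0]])
for u,v,y in((290.5,203.5,-.134),(382.5,243.5,.134)):
    r=T[:3,:3]@[(u-K[0,2])/K[0,0],-(v-K[1,2])/K[1,1],-1];o=T[:3,3]
    s=(y-(o[:2]-H)@ey)/(r[:2]@ey);P=o+s*r;print(P.round(4),'from hinge',((P[:2]-H)@ex).round(4),'ang',np.arctan2(P[2]-.06,-(P[:2]-H)@ex))
E
```

```text
[ 0.5292 -0.0964  0.1328] from hinge -0.118 ang 0.5525747053066823
[0.534  0.1717 0.1447] from hinge -0.1089 ang 0.661232409021202
```

```bash
python3 -m creep '[[-1,-30,0,10,0,0,0],[-1,-25,0,-20,0,0,0],[-1,0,0,-30,0,0,0],[-1,15,0,-10,0,0,0],[-1,12,1,0,0,0,0]]'; python3 -m creep '[[-1,8,0,2,0,0,0]]';  python3 -m creep '[[-1,8.5,0,9,0,0,0],[-1,9,0,11,0,0,0]]';
```

```text
t: 8.55
eef_pos: [0.5151, 0.0396, 0.1039]
tool_rot: [0.278, -0.027, 0.96, -0.026]
contact_force: [-0.3, 0.4, 0.6]
gripper_width: 0.002
grasp_force: 0.0
t: 8.68
eef_pos: [0.5236, 0.0399, 0.1076]
tool_rot: [0.279, -0.028, 0.96, -0.026]
contact_force: [-3.6, 0.8, -1.2]
gripper_width: -0.001
grasp_force: 1.2
t: 8.93
eef_pos: [0.5411, 0.0398, 0.1286]
tool_rot: [0.28, -0.028, 0.959, -0.027]
contact_force: [-1.7, 0.5, 0.3]
gripper_width: 0.005
grasp_force: 0.8
```

```bash
python3 -m creep '[[-1,10,0,10.5,0,0,0],[-1,11,0,9.5,0,0,0],[-1,12,0,8,0,0,0]]'; python3 -m creep '[[-1,13,0,7,0,0,0],[-1,13,0,5.5,0,0,0]]';python3 - <<'E'
from h import *
print(get_obs()['q'].round(2))
p,d=read_camera('scene');cv2.imwrite('pics/s5.png',p[100:350,200:500,::-1].repeat(2,0).repeat(2,1))
E
```

```text
t: 9.3
eef_pos: [0.5747, 0.04, 0.1574]
tool_rot: [0.28, -0.028, 0.959, -0.027]
contact_force: [-1.5, 0.1, -0.8]
gripper_width: 0.004
grasp_force: 0.5
t: 9.55
eef_pos: [0.601, 0.0399, 0.1697]
tool_rot: [0.28, -0.028, 0.959, -0.027]
contact_force: [-0.3, 1.0, -1.1]
gripper_width: 0.0
grasp_force: 0.3
[ 0.81  0.61 -1.34  2.17  1.46  0.79  0.19]
```

View pics/s5.png

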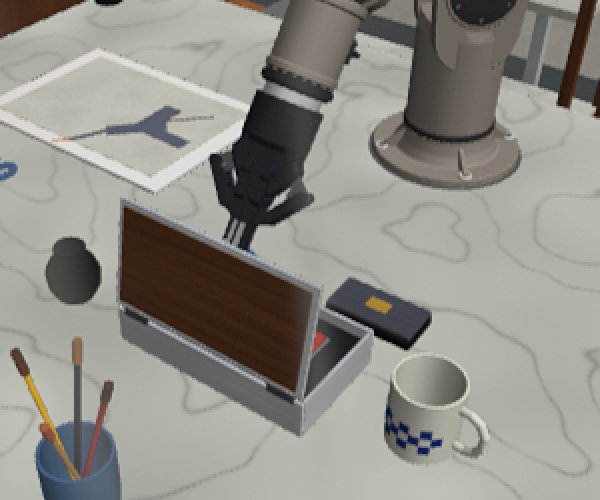

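The lid is nearly upright (top edge from (120,200) to (320,290)) and the finger is behind it. I'll keep pushing.

```bash
python3 -m creep '[[-1,14,0,4,0,0,0],[-1,14,0,2,0,0,0],[-1,14,0,0,0,0,0]]'; python3 -m creep '[[-1,14,0,0,0,0,0],[-1,14,0,-2,0,0,0]]';python3 - <<'E'
from h import *
print(get_obs()['q'].round(2))
E
```

```text
t: 9.98
eef_pos: [0.6434, 0.0393, 0.1741]
tool_rot: [0.279, -0.027, 0.959, -0.026]
contact_force: [-0.6, 0.2, -0.3]
gripper_width: 0.0
grasp_force: 0.1
t: 10.22
eef_pos: [0.671, 0.0393, 0.1716]
tool_rot: [0.279, -0.027, 0.96, -0.026]
contact_force: [-27.3, -1.6, 14.2]
gripper_width: 0.0
grasp_force: 16.4
[ 0.73  0.7  -1.28  2.02  1.45  0.83  0.3 ]
```

```bash
python3 -m creep '[[-1,-15,0,5,0,0,0],[-1,-30,0,15,0,0,0],[-1,-30,10,20,0,0,0],[-1,-25,20,20,0,0.1,0],[-1,-15,20,20,0,0.15,0]]'; python3 -m creep '[[-1,-10,20,0,0,0.15,0],[-1,0,0,0,0,0.16,0],[-1,0,0,0,0,0,0]]';python3 - <<'E'
from h import *
st();T=wristT();p,d=read_camera('wrist');cv2.imwrite('pics/w6.png',p[:,:,::-1]);np.save('pics/w6T.npy',T);print(get_obs()['q'].round(2))
h=p.astype(int);m=((h[:,:,0]>90)&(h[:,:,1]<h[:,:,0]*.45)&(h[:,:,2]<h[:,:,0]*.45)).astype(np.uint8)
for c in cv2.findContours(m,0,1)[0]:
    if cv2.contourArea(c)>80: print(cv2.boundingRect(c),onplane('wrist',cv2.boxPoints(cv2.minAreaRect(c)),.046,T).round(4).tolist())
E
```

```text
t: 10.85
eef_pos: [0.5529, 0.0886, 0.2517]
tool_rot: [0.156, -0.031, 0.987, -0.025]
contact_force: [0.8, -2.1, -1.3]
gripper_width: -0.003
grasp_force: 0.0
t: 11.22
eef_pos: [0.5474, 0.1086, 0.2508]
tool_rot: [0.004, -0.032, 0.999, -0.017]
contact_force: [0.1, -0.2, 0.1]
gripper_width: -0.003
grasp_force: 0.0
11.22 [0.5474 0.1086 0.2508] [ 0.004 -0.032  0.999 -0.017] [ 0.1 -0.2  0.1] -0.0
[ 0.6   0.58 -1.29  1.77  0.62  1.27  0.79]
(621, 386, 19, 74) [[0.8264, 0.483, 0.046], [0.7215, 0.4676, 0.046], [0.7227, 0.4748, 0.046], [0.8277, 0.4909, 0.046]]
(318, 198, 31, 50) [[0.5838, 0.0984, 0.046], [0.5334, 0.0974, 0.046], [0.5325, 0.126, 0.046], [0.5828, 0.1283, 0.046]]
```

View pics/w6.png

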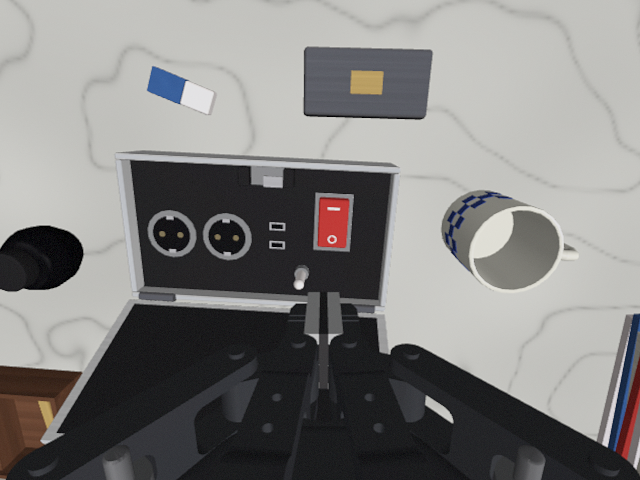

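The lid is fully back. The red switch is at (333,222), with its white bar at the near end (333,208). I'll go down onto the near end.

```bash
python3 -m creep '[[-1,-4,2,-50,0,0,0],[-1,-3,2,-50,0,0,0],[-1,0,0,-50,0,0,0],[-1,0,0,-35,0,0,0],[-1,0,0,-5,0,0,0]]'; python3 -m creep '[[-1,0,0,-5,0,0,0],[-1,0,0,-3,0,0,0],[-1,0,0,-3,0,0,0],[-1,0,0,-2,0,0,0],[-1,0,0,0,0,0,0]]'
```

```text
t: 11.9
eef_pos: [0.5365, 0.1117, 0.0601]
tool_rot: [0.004, -0.034, 0.999, -0.019]
contact_force: [-0.4, -0.4, 0.6]
gripper_width: -0.0
grasp_force: 0.0
t: 12.52
eef_pos: [0.5393, 0.1126, 0.0485]
tool_rot: [0.005, -0.033, 0.999, -0.018]
contact_force: [-0.2, -0.1, 2.0]
gripper_width: 0.003
grasp_force: 0.6
```

```bash
python3 -m creep '[[-1,0,0,-1.5,0,0,0],[-1,0,0,-1.5,0,0,0],[-1,0,0,-1,0,0,0],[-1,0,0,0,0,0,0]]';python3 -m creep '[[-1,0,0,-1,0,0,0],[-1,0,0,-1,0,0,0],[-1,0,0,0,0,0,0]]'
```

```text
t: 13.02
eef_pos: [0.5382, 0.1126, 0.0443]
tool_rot: [0.004, -0.033, 0.999, -0.019]
contact_force: [-5.3, -0.7, 6.1]
gripper_width: -0.005
grasp_force: 3.3
t: 13.4
eef_pos: [0.5383, 0.1128, 0.0439]
tool_rot: [0.004, -0.033, 0.999, -0.019]
contact_force: [-9.4, -4.6, 22.8]
gripper_width: 0.001
grasp_force: 11.6
```

```bash
python3 -m creep '[[-1,0,0,15,0,0,0],[-1,0,0,45,0,0,0],[-1,0,0,50,0,0,0],[-1,0,0,50,0,0,0],[-1,0,0,30,0,0,0]]'; python3 - <<'E'
from h import *
st();p,d=read_camera('wrist');cv2.imwrite('pics/w7.png',cv2.resize(p[130:330,100:420,::-1],None,fx=2.4,fy=2.4))
T=wristT();h=p.astype(int);m=((h[:,:,0]>90)&(h[:,:,1]<h[:,:,0]*.45)&(h[:,:,2]<h[:,:,0]*.45)).astype(np.uint8)
m[:,500:]=0;ys,xs=np.nonzero(m);K=camera_params('wrist')['intrinsics']
r=np.c_[(xs-K[0,2])/K[0,0],-(ys-K[1,2])/K[1,1],-np.ones(len(xs))]*d[ys,xs][:,None];P=r@T[:3,:3].T+T[:3,3]
print(P.mean(0),np.polyfit(P[:,0],P[:,2],1))
E
```

```text
t: 14.02
eef_pos: [0.5401, 0.1132, 0.2352]
tool_rot: [0.006, -0.033, 0.999, -0.018]
contact_force: [0.6, 0.4, -0.9]
gripper_width: -0.001
grasp_force: 0.0
14.03 [0.5401 0.1132 0.2352] [ 0.006 -0.033  0.999 -0.018] [ 0.6  0.4 -0.9] -0.0
[0.55960202 0.11354373 0.04873168] [-0.18851229  0.15422354]
```

View pics/w7.png

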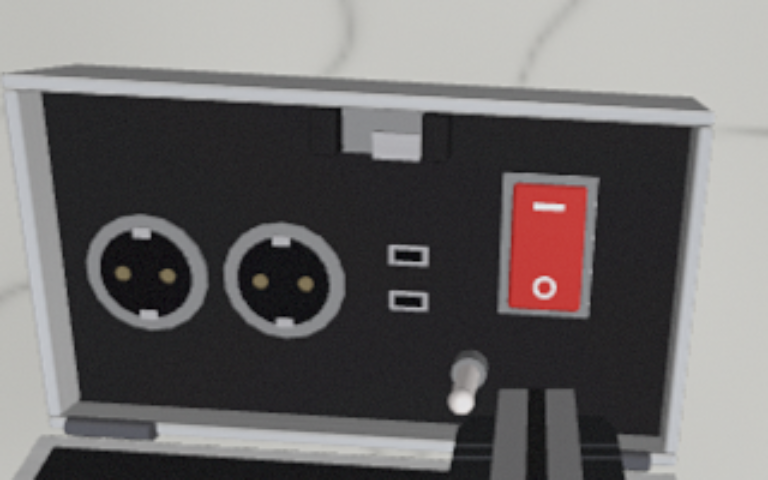

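The switch at crop (548,245) doesn't clearly show which way it is tilted, and the depth slope is ambiguous. I'll compare it with the faceplate.

```bash
cat >sw.py <<'E'
from h import *
T=wristT();K=camera_params('wrist')['intrinsics']
ps=[read_camera('wrist') for _ in range(4)];p=ps[0][0];d=np.mean([x[1] for x in ps],0)
h=p.astype(int);m=((h[:,:,0]>90)&(h[:,:,1]<h[:,:,0]*.45)&(h[:,:,2]<h[:,:,0]*.45)).astype(np.uint8);m[:,500:]=0
V,U=np.mgrid[:480,:640];P=np.dstack([(U-K[0,2])/K[0,0]*d,-(V-K[1,2])/K[1,1]*d,-d])@T[:3,:3].T+T[:3,3]
mm=cv2.erode(m,np.ones((5,5)))>0;X=P[mm];print('switch',len(X),X.mean(0).round(4),np.polyfit(X[:,0],X[:,2],1)[0])
for a in np.arange(.534,.586,.008):
    s=(X[:,0]>=a)&(X[:,0]<a+.008)
    if s.sum(): print(round(a+.004,3),X[s,2].mean().round(4))
f=(P[:,:,0]>.52)&(P[:,:,0]<.6)&(P[:,:,1]>.06)&(P[:,:,1]<.085)&(h.max(2)<60);X=P[f];print('plate',len(X),X.mean(0).round(4),np.polyfit(X[:,0],X[:,2],1)[0])
E
python3 sw.py
```

```text
switch 870 [0.556  0.1123 0.049 ] -0.07642472878382701
0.538 0.0493
0.546 0.0465
0.554 0.0482
0.562 0.0484
0.57 0.0493
0.578 0.0502
plate 12613 [0.5376 0.074  0.2735] -4.627749537920629
```

```bash
sed -i 's/X\[s,2\].mean()/s.sum(),np.median(X[s,2])/; s/(h.max(2)<60)/(h.max(2)<60)\&(P[:,:,2]<.06)/' sw.py; python3 sw.py
```

```text
switch 904 [0.5569 0.1122 0.0464] -0.049987786683688945
0.538 117 0.0428
0.546 146 0.044
0.554 215 0.0449
0.562 210 0.0458
0.57 120 0.0467
0.578 92 0.0477
plate 1860 [0.5583 0.0731 0.0399] -0.029171006335765866
```

The medians rise evenly from 42.8 mm at the near end to 47.7 mm at the far end, a slope of +0.12, so the switch is fully on. The lid is standing open.

```bash
python3 -m creep '[[-1,-20,0,20,0,0,0],[-1,-10,0,10,0,0,0],[-1,0,0,0,0,0,0],[-1,0,0,0,0,0,0]]'; python3 -c "
from station import *
print(hand_in())"
```

```text
t: 14.98
eef_pos: [0.5094, 0.112, 0.2618]
tool_rot: [0.005, -0.033, 0.999, -0.018]
contact_force: [0.4, -0.3, -0.4]
gripper_width: 0.001
grasp_force: 0.0
the job is handed in; nothing more can be done
None
```

The job is handed in at about 15 s: the lid was unlatched and pushed back to its stop, where it stands open. The switch measured fully on, and the arm is clear with nothing else on the desk touched as far as I could see.

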